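# Open the bayonet rinse pot and rinse a brush

### The arm

A 6-joint arm with a two-finger parallel gripper is mounted at the origin on the work surface. World frame = base frame: x ahead of the robot, y to its left, z up, the work surface at z = 0. Lengths are in m, angles in rad, forces in N, time in s.
With the tool pointing down it reaches from about 0.35 to 0.775 m from the base axis. Payload 7.3 kg.
Tool frame: the origin (TCP) lies at the very end of the fingers, on their centre line; the grasp point (between the pads) lies 19 mm behind it; z points along the fingers, y is the line along which they close (so a half turn about z gives the same grasp; the last joint's range is limited). The gripper opens to 92 mm and grips with 3 to 60 N. Pads are 19 mm wide; open, the fingers measure 130 mm over their backs; the gripper's body (75 mm by 190 mm) begins 47 mm behind the grasp point.
Start: joints at [1.138, 0.342, 1.524, -0, 1.275, -0.146], TCP at [0.148, 0.504, 0.227] pointing down, gripper open.
Joint ranges: [-2.53, 2.53], [-0.77, 2.02], [0.04, 2.7], [-1, 4.14], [0.28, 2.66], [-3.11, 3.11]. Speed limits (rad/s): [2.57, 2.57, 3.14, 3.14, 3.14, 3.14].

### API

Orientations are given as [roll, pitch, yaw] about the fixed x, y, z axes, in that order (R = Rz(yaw) Ry(pitch) Rx(roll)).
In Python, from cell import * gives the robot as it stands.
- The arm moves only by the tool step_arm, never from a script. Its argument "commands" is a list of rows, each a list of 7 numbers: the opening, from 0 (shut) to 1 (fully open), then the shift along the world's x, y, z in cm, then the turn, a rotation vector about the world's x, y, z in rad. A call has 1 to 5 rows; each row is the pose to reach, as a shift and turn from the pose commanded when the call began; what a row does not reach only later rows make up. A row lasts 1/12 s, in which the tool goes at most 41.7 mm and 7.16 degrees, less where a joint would pass 70% of its speed; a pose out of reach is approached as far as the arm can. A call with a gripper value outside its range is refused whole. The fingers move at their own pace and stop on an object; "grip_force" is the grip in N (left out, the last holds). Time passes only in rows, so rows that repeat a pose let the fingers close. It gives the time, the measured TCP pose, the force, the opening and the grip force at its end, in the units of the state.
- observe(): the state, without advancing time (a new reading comes with each control period).
- read_camera(name): name is "scene" or "top"; returns the picture (420x560x3 uint8, red, green, blue); there is no depth.
- camera_model(name): a dict with "vfov" (degrees; the focal length in pixels is half the picture's height over the tangent of half this angle, whatever the lens; pixels are square), "cx", "cy" (the principal point, pixels), "world_to_cam" (4x4, takes a point from world to camera coordinates). Camera axes: x right, y up, looking along -z (the intrinsics and any distortion apply to the point x, -y, -z); pixel columns grow to the right and rows downward; lengths in m; the calibration is good to about 2 mm. A picture is of the moment at which its call begins. camera_model takes no time and is no camera call.
- hand_in(): hands the job in; it is judged then, once.
The state is a dict: "time": time; "qpos": joint angles; "qvel": joint speeds; "joint_efforts": joint torques, N m; "tool_pos": TCP position; "tool_rot": TCP orientation; "contact_force": force on the tool from outside, world axes, zero at the start; "torque": the same for the moment, N m; "opening": finger opening in m; "grip_force": force on a finger pad.
Only numpy, scipy, OpenCV 4.12 (cv2) and the standard library are available. Lean on these libraries where they do the work, as an engineer would, in place of code of your own. Each camera call takes 0.05 s, during which the arm holds its last target. There are 200 camera calls.

### The job

Rinse the blue-handled brush. Give the red lid of the rinse pot a quarter turn anticlockwise (seen from above) to free it from its claws, lift it off and set it down, without dropping it, knob up in the middle of the round green drip mat. Then take the blue-handled brush from the rack, dip its head well down into the pot for a moment and hang it back upright in the same notch, leaving everything else where it is.

Things in the scene. Friction and masses are not known exactly. Their poses are not given: they have to be found in the camera images.
- pot: Round steel rinse pot on a square wooden base (130 x 130 x 18 mm) screwed to the bench. Outer diameter 88, inner 80, rim 90 and inner floor 23 mm above the origin. Outside the rim at its +x and -x stand two steel claws with yellow roofs, each closed at its clockwise end and open at its anticlockwise end. Origin: centre of the base's underside, z up the axis.
- pot_rim (a point): Centre of the pot's mouth, at rim height; axes as the pot's. The claws reach 68 mm from the axis; their roofs cover 46 to 68 mm from it, are 34 mm wide, underside 9 mm and top 15 mm above the rim.
- lid: Red bayonet lid, 0.15 kg. Plug (diameter 74, 10 mm high) in the pot's mouth, disc (diameter 88, 6 thick) lying on the rim, two ears 18 wide reaching 57 mm from the axis at its +x and -x, bar knob on top. Origin: centre of the plug's underside, 80 mm above the pot's origin when closed. Closed: lid x near pot x, ears under the claws. Free to lift after 45 to 110 degrees anticlockwise.
- lid_knob (a point): Point to grip on the lid's bar knob, on the axis, 52 mm above the lid's origin. The bar runs along the lid's x axis: 64 long, 16 thick, from 16 (disc's top) to 66 mm above the lid's origin.
- mat: Round green drip mat, diameter 160, 5 mm thick, fixed to the bench. Origin: centre of its underside.
- rack: Wooden brush rack, fixed. Its flat top plate (8 thick, upper face 125 mm above the origin) has two notches 18 mm wide at y = +60 and y = -60 mm, open to the rack's -x side (front edge at x = -46), closed at x = +14 mm. A lip 4 mm high runs along the front edges. Base 100 x 230 x 15 mm. Origin: centre of the base's underside.
- brush_blue: Blue-handled round brush, the one to rinse, hanging upright in a notch of the rack, 155 mm long, 0.06 kg. Above the origin: bristle head (diameter 20) 0 to 35 mm, ferrule (19) to 55, stem (10) to 95, flange (30) 95 to 100, which rests on the rack's plate, handle (16) to 155. Origin: tip of the bristles, z towards the handle. Lift 6 mm or more to clear the lip, then out to the rack's -x.
- brush_grip (a point): Point to grip on the blue brush's handle, on its axis, 128 mm above its tip.
- brush_yellow: Yellow brush of the same shape in the other notch; leave it. Origin: its tip.
- glue: White glue bottle with a blue cap, diameter 52, 130 mm high, loose; leave it. Origin: centre of its underside.
- jar: Amber jar with a green cap, diameter 76, 90 mm high, loose; leave it. Origin: centre of its underside.
- tape: Roll of tape lying flat, diameter 84, 24 mm high, loose; leave it. Origin: centre of its underside.
- knife: Black and orange craft knife lying on the bench, 25 x 150 x 16 mm (long in y), loose; leave it. Origin: centre of its underside.

How it is judged:
On the way, in this order (a step that is already met when the one before it is completed fails the run):
1. the lid is turned clear of the claws while still down in the pot (angle between the x axis of lid and the x axis of pot, either way round above 0.6 rad and z of lid in the frame of pot between 0.075 and 0.085 m and horizontal distance between lid and pot below 0.008 m), for 0.1 s.
2. the lid lies knob up on the drip mat, let go and at rest (horizontal distance between lid and mat below 0.03 m and z of lid in the frame of mat below 0.009 m and angle between lid's own z axis and vertical below 0.12 rad and linear speed of lid below 0.03 m/s and contact force between the fingers and lid below 0.1 N), for 0.2 s.
3. the blue brush is dipped head down, its tip 25 mm or more below the rim (z of brush_blue in the frame of pot below 0.065 m and horizontal distance between brush_blue and pot below 0.036 m and angle between brush_blue's own z axis and vertical below 0.79 rad), for 0.2 s.
At the end, for the whole second after the job is handed in: The lid lies flat, knob up, on the green mat with its centre within 30 mm of the mat's centre, and the blue brush hangs upright (within 7 degrees) by its flange in the notch it came from (tip within 25 mm of where it started, at its hanging height within 4 mm); both are released and at rest (all of step 2 and distance of brush_blue from where it was at the start of the episode below 0.025 m and z of brush_blue in the frame of rack between 0.026 and 0.034 m and angle between brush_blue's own z axis and vertical below 0.12 rad and linear speed of brush_blue below 0.03 m/s); the robot touches nothing.
It fails at once if the yellow brush, glue bottle, jar, tape roll or knife is moved by more than 30 mm (distance of any of brush_yellow, glue, jar, tape, knife from where it was at the start of the episode above 0.03 m).
It fails at once if the lid is dropped (falls faster than 0.7 m/s, out of the fingers) (linear speed of lid above 0.7 m/s and contact force between the fingers and lid below 0.1 N).
It also fails if it takes over 66 s, if anything falls off the work surface, if the arm or the gripper's body presses on something with over 40 N, if the wrist force passes 120 N, or if a joint passes its speed limit or range.

## Working session

There is one attempt and no reset: what is moved stays moved. The work goes in short steps, Python scripts to look and compute and a tool call to move; the robot and the scene stay as the last step left them, time stands still between calls to the robot, and variables do not carry over. Pictures are saved under pics/ and viewed, at most 12 in all, crops included, and the job is handed in when it is done.

Besides the shell and the picture viewer there is one more tool, called as a command line: name --pt "numbers of a row" for each row, then --argument value for the rest. step_arm: Moves the arm, as the interface text tells. Its arguments: {"type":"object","properties":{"commands":{"type":"array"},"grip_force":{"type":"number"}},"required":["commands"]}

```bash
mkdir -p pics
python3 - <<'E'
from cell import *
import cv2,numpy as np
for n in("scene","top"):
    im=read_camera(n); cv2.imwrite(f"pics/{n}0.png",cv2.cvtColor(im,cv2.COLOR_RGB2BGR))
    m=camera_model(n); print(n,{k:(np.round(v,3).tolist() if k=="world_to_cam" else v) for k,v in m.items()})
s=observe();print(s)
E
```

```text
scene {'vfov': 56.26544801852742, 'cx': 277.21536449269, 'cy': 211.04705636832358, 'world_to_cam': [[0.376, 0.926, 0.015, -0.227], [-0.592, 0.228, 0.773, 0.241], [0.713, -0.3, 0.634, -1.497], [0.0, 0.0, 0.0, 1.0]]}
top {'vfov': 43.43740126801387, 'cx': 276.37936704687854, 'cy': 207.77250423364913, 'world_to_cam': [[-0.02, -1.0, -0.01, 0.018], [0.982, -0.021, 0.186, -0.565], [-0.186, -0.007, 0.983, -1.363], [0.0, 0.0, 0.0, 1.0]]}
{'time': 0.1, 'qpos': array([ 1.13801783e+00,  3.42682376e-01,  1.52485973e+00, -2.59331478e-06,
        1.27538310e+00, -1.46000949e-01]), 'qvel': array([ 0.00081208, -0.00084808, -0.00363   ,  0.00020143, -0.00129197,
        0.00033944]), 'joint_efforts': array([ 5.22783830e-04, -4.31995833e+01, -2.44692171e+01,  7.18765939e-02,
        5.26639796e-02, -3.40274232e-05]), 'tool_pos': array([0.14834333, 0.50326304, 0.22612078]), 'tool_rot': array([-3.14027392e+00, -1.91410168e-04,  2.85481574e+00]), 'contact_force': array([-0.60656377,  0.29745724, -0.29232105]), 'torque': array([-0.01015549,  0.01607326, -0.05698102]), 'grip_force': 0.0, 'opening': 0.0920882864698207}
```

View pics/top0.png

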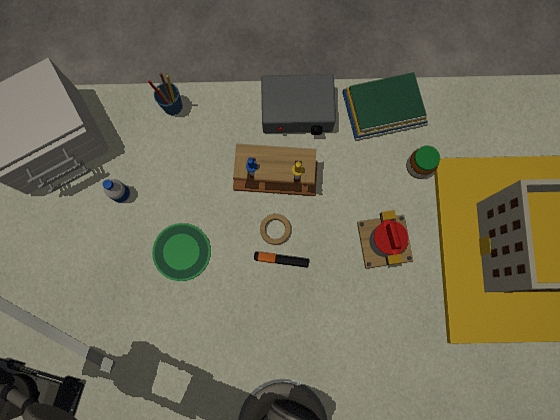

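View pics/scene0.png

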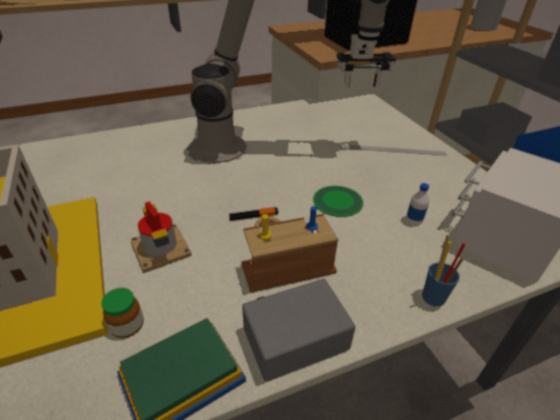

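The top view shows the mat at (182,251), pot and lid at (388,240), and the rack at (275,170) with the blue brush at (252,165). Tape, knife, glue bottle (116,190) and jar (425,160) lie around them. Next I'll measure from colour masks and take a zoomed crop.

```bash
cat > h.py <<'E'
import cv2,numpy as np
from cell import *
def setup(n):
    m=camera_model(n); W=np.array(m["world_to_cam"]); f=210/np.tan(np.radians(m["vfov"]/2)); return m,W,f
def ray(n,u,v):
    m,W,f=setup(n); d=np.array([(u-m["cx"])/f,-(v-m["cy"])/f,-1.]); R=W[:3,:3]
    return -R.T@W[:3,3], R.T@d
def onz(n,u,v,z):
    o,d=ray(n,u,v); return o+d*(z-o[2])/d[2]
def proj(n,p):
    m,W,f=setup(n); c=W[:3,:3]@np.array(p)+W[:3,3]; return m["cx"]+f*c[0]/-c[2], m["cy"]-f*c[1]/-c[2]
def blobs(im,lo,hi,box,mina=8):
    h=cv2.cvtColor(im,cv2.COLOR_RGB2HSV); k=cv2.inRange(h,np.array(lo),np.array(hi)); b=np.zeros_like(k)
    x0,y0,x1,y1=box; b[y0:y1,x0:x1]=k[y0:y1,x0:x1]
    cs,_=cv2.findContours(b,cv2.RETR_EXTERNAL,cv2.CHAIN_APPROX_NONE)
    return [c for c in sorted(cs,key=cv2.contourArea,reverse=True) if cv2.contourArea(c)>=mina]
E
python3 - <<'E'
from h import *
np.set_printoptions(precision=4,suppress=True)
im=cv2.cvtColor(cv2.imread("pics/top0.png"),cv2.COLOR_BGR2RGB)
def rep(name,lo,hi,box,z):
    for c in blobs(im,lo,hi,box)[:3]:
        (cx,cy),(w,h),a=cv2.minAreaRect(c)
        print(name,cv2.contourArea(c),"rect",np.round([cx,cy,w,h,a],1),onz("top",cx,cy,z))
rep("mat",(50,80,40),(90,255,255),(140,210,225,290),.005)
rep("claw",(18,110,90),(32,255,255),(355,205,420,275),.105)
rep("lid",(0,150,60),(6,255,255),(355,205,425,275),.096)
rep("blue",(105,120,40),(125,255,255),(235,145,270,190),.155)
rep("yel",(20,150,80),(32,255,255),(280,145,315,190),.155)
rep("rack",(8,60,60),(18,200,255),(225,135,325,200),.125)
a=cv2.resize(im[135:205,225:325],None,fx=5,fy=5,interpolation=cv2.INTER_CUBIC)
b=cv2.resize(im[205:275,350:420],None,fx=5,fy=5,interpolation=cv2.INTER_CUBIC)
s=cv2.imread("pics/scene0.png")
o=np.hstack([a,b])[:, :800]; o=o[...,::-1]
c=cv2.resize(s[195:285,125:345],None,fx=2.7,fy=2.7,interpolation=cv2.INTER_CUBIC)
c=cv2.copyMakeBorder(c,0,0,0,o.shape[1]-c.shape[1],cv2.BORDER_CONSTANT) 
cv2.imwrite("pics/crop0.png",np.vstack([o,c]))
E
```

```text
mat 2567.5 rect [181.1 251.8  57.2  57.7  26.6] [0.4569 0.2705 0.005 ]
claw 494.0 rect [372.  242.9  46.5  22.3  81.9] [ 0.4587 -0.2356  0.105 ]
claw 175.5 rect [400.9 256.7  14.6  26.9  59. ] [ 0.4221 -0.3069  0.105 ]
claw 113.5 rect [394.4 216.5  26.2  12.   18.4] [ 0.5259 -0.2966  0.105 ]
lid 866.0 rect [390.5 237.   34.   33.   90. ] [ 0.4741 -0.2854  0.096 ]
blue 95.0 rect [251.  164.5  13.   10.   90. ] [0.6585 0.068  0.155 ]
yel 62.5 rect [297. 168.  14.  10.  90.] [ 0.6468 -0.0481  0.155 ]
rack 3365.0 rect [275.  169.4  83.1  46.8   3.8] [0.6524 0.0078 0.125 ]
```

View pics/crop0.png

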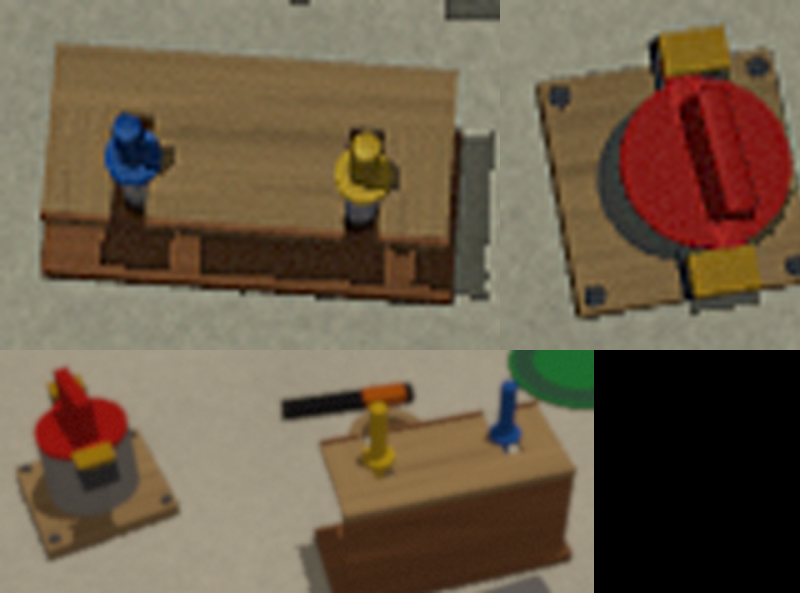

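Run:
```python
from h import *
np.set_printoptions(precision=4,suppress=True)
P=lambda x,y,z:onz("top",350+(x-500)/5,205+y/5,z)
B=lambda x,y,z:onz("top",225+x/5,135+y/5,z)
print("cam",ray("top",0,0)[0])
a,b=P(696,53,.105),P(725,272,.105); print("claws",a,b,(a+b)/2,"yaw",np.arctan2(*(a-b)[1::-1]),np.linalg.norm(a-b))
cs=[P(*q,.018) for q in((538,84),(580,317),(768,48))]; print("base",cs[0],(cs[1]+cs[2])/2, "yaw",np.arctan2(*(cs[0]-cs[1])[1::-1]),np.linalg.norm(cs[0]-cs[1]))
print("disc",P(706,162,.096)); print("knobtop",P(723,152,.146),"yaw",np.arctan2(*(P(705,91,.146)-P(740,212,.146))[1::-1]))
r=[B(*q,.125) for q in((57,45),(457,70),(448,240),(42,215))]; print("rack",r,sum(r)/4,"yaw",np.arctan2(-(r[0]-r[1])[0],(r[0]-r[1])[1]))
print("flange",B(133,158,.128),"handletop",B(127,122,.185)); print("yel",B(362,175,.128),B(367,143,.185))
```

```text
cam [ 0.3018 -0.0026  1.4446]
claws [ 0.5284 -0.2835  0.105 ] [ 0.4156 -0.2915  0.105 ] [ 0.472  -0.2875  0.105 ] yaw 0.07068553624709206 0.11307722045863607
base [ 0.5278 -0.2145  0.018 ] [ 0.4728 -0.2861  0.018 ] yaw 0.12844240652597436 0.12840176217307406
disc [ 0.473  -0.2872  0.096 ]
knobtop [ 0.4715 -0.2853  0.146 ] yaw 0.22046337247342127
rack [array([0.7229, 0.1072, 0.125 ]), array([ 0.7046, -0.1009,  0.125 ]), array([ 0.614 , -0.0932,  0.125 ]), array([0.6318, 0.1154, 0.125 ])] [0.6684 0.0071 0.125 ] yaw -0.08776321641419563
flange [0.6603 0.068  0.128 ] handletop [0.6633 0.0677 0.185 ]
yel [ 0.6486 -0.0499  0.128 ] [ 0.6499 -0.0508  0.185 ]
```

Crop: lid disc centre at crop (706,162), claws at (696,53) and (725,272), and the brush flange at (133,158). The estimates agree: pot at about (0.4725,-0.287) with yaw 0.1–0.2, mat at (0.457,0.2705), blue brush at (0.661,0.068), rack yaw about -0.09. I'll move above the pot and turn the wrist on the way.

step_arm --pt "1 2 -2.4 0.4 0 0 -0.108" --pt "1 4 -4.8 0.8 0 0 -0.217" --pt "1 6 -7.2 1.2 0 0 -0.326" --pt "1 8 -9.6 1.6 0 0 -0.434" --pt "1 10 -12 2 0 0 -0.543"

```text
time: 0.52
tool_pos: [0.2489, 0.3822, 0.2466]
tool_rot: [-3.141, 0.0, 2.307]
contact_force: [1.5, 0.3, 0.1]
opening: 0.092
grip_force: 0.0
```

step_arm --pt "1 2.2 -3.2 0 0 0 -0.108" --pt "1 4.4 -6.4 0 0 0 -0.217" --pt "1 6.6 -9.6 0 0 0 -0.326" --pt "1 8.8 -12.8 0 0 0 -0.434" --pt "1 11 -16 0 0 0 -0.543"

```text
time: 0.93
tool_pos: [0.3589, 0.2218, 0.2466]
tool_rot: [-3.141, 0.0, 1.764]
contact_force: [1.4, 0.3, 0.3]
opening: 0.0922
grip_force: 0.0
```

step_arm --pt "1 1.4 -3.6 0 0 0 -0.108" --pt "1 2.8 -7.2 0 0 0 -0.217" --pt "1 4.2 -10.8 0 0 0 -0.326" --pt "1 5.6 -14.4 0 0 0 -0.434" --pt "1 7 -18 0 0 0 -0.543"

```text
time: 1.35
tool_pos: [0.4286, 0.0417, 0.2466]
tool_rot: [-3.141, -0.0, 1.22]
contact_force: [0.2, 2.2, 1.2]
opening: 0.0917
grip_force: 0.0
```

step_arm --pt "1 0.7 -3.4 0 0 0 -0.108" --pt "1 1.4 -6.8 0 0 0 -0.217" --pt "1 2.1 -10.2 0 0 0 -0.326" --pt "1 2.8 -13.6 0 0 0 -0.434" --pt "1 3.5 -17 0 0 0 -0.543"

```text
time: 1.77
tool_pos: [0.4633, -0.1282, 0.2465]
tool_rot: [-3.141, 0.0, 0.677]
contact_force: [0.8, 0.2, 0.6]
opening: 0.0917
grip_force: 0.0
```

step_arm --pt "1 0.2 -3.2 0 0 0 -0.108" --pt "1 0.4 -6.4 0 0 0 -0.217" --pt "1 0.6 -9.6 0 0 0 -0.326" --pt "1 0.8 -12.8 0 0 0 -0.434" --pt "1 1 -15.7 0 0 0 -0.543"

```text
time: 2.18
tool_pos: [0.4731, -0.2853, 0.2462]
tool_rot: [-3.141, 0.001, 0.134]
contact_force: [0.3, 0.3, -0.1]
opening: 0.0917
grip_force: 0.0
```

Run:
```python
from h import *
s=observe();print(s["time"],s["tool_pos"],s["tool_rot"],s["qpos"],s["contact_force"])
im=read_camera("scene")
o=cv2.resize(im[160:290,100:260],None,fx=4,fy=4,interpolation=cv2.INTER_CUBIC)
cv2.imwrite("pics/s1.png",o[...,::-1])
```

```text
2.1833 [ 0.47309138 -0.2852874   0.2462428 ] [-3.14117973e+00  6.60880361e-04  1.33842944e-01] [-6.81265021e-01  3.79050307e-01  1.41348186e+00 -2.02743229e-04
  1.34981423e+00  7.55733012e-01] [ 0.32938751  0.3380353  -0.10503285]
```

View pics/s1.png

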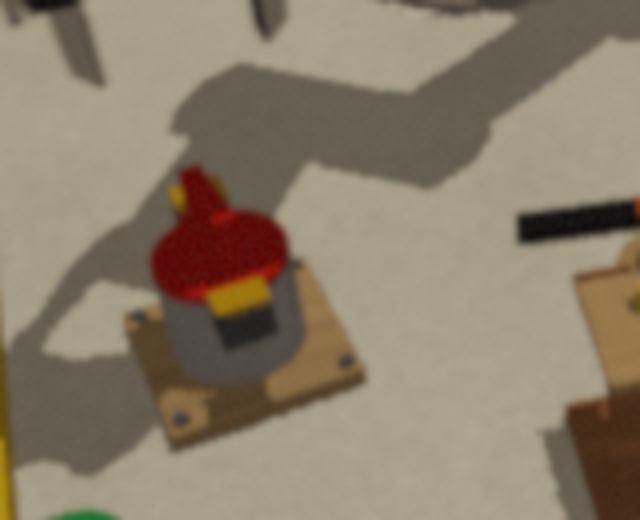

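Both fingers straddle the lid from above, and the lid with its knob sits around crop (215,240). Now I'll descend and close on the knob.

step_arm --pt "1 0 -0.1 -3 0 0 0.01" --pt "1 0 -0.1 -6 0 0 0.01" --pt "1 0 -0.1 -9 0 0 0.01" --pt "1 0 -0.1 -12 0 0 0.01" --pt "1 0 -0.1 -13.2 0 0 0.01"

```text
time: 2.65
tool_pos: [0.4714, -0.2827, 0.1104]
tool_rot: [-3.136, 0.005, 0.15]
contact_force: [-0.5, 0.7, -1.2]
opening: 0.0917
grip_force: 0.0
```

step_arm --pt "0 0 0 0 0 0 0" --pt "0 0 0 0 0 0 0" --pt "0 0 0 0 0 0 0" --pt "0 0 0 0 0 0 0" --pt "0 0 0 0 0 0 0" --grip_force 20

```text
time: 3.07
tool_pos: [0.4741, -0.2848, 0.1161]
tool_rot: [3.14, -0.002, 0.15]
contact_force: [0.8, -0.1, -1.3]
opening: 0.0629
grip_force: 0.0
```

step_arm --pt "0 0 0 0 0 0 0" --pt "0 0 0 0 0 0 0" --pt "0 0 0 0 0 0 0" --pt "0 0 0 0 0 0 0" --pt "0 0 0 0 0 0 0" --grip_force 30

```text
time: 3.48
tool_pos: [0.4735, -0.2844, 0.1148]
tool_rot: [3.141, -0.0, 0.15]
contact_force: [-0.5, -0.6, 0.0]
opening: 0.0298
grip_force: 0.0
```

Run:
```python
from h import *
s=observe()
for k in s: print(k,np.round(s[k],4))
```

```text
time 3.4833
qpos [-6.7960e-01  5.0320e-01  1.6024e+00 -1.0000e-04  1.0359e+00  7.4140e-01]
qvel [ 0.0001  0.0008  0.0011 -0.002  -0.0013 -0.0004]
joint_efforts [ 4.80000e-03 -4.81610e+01 -2.12723e+01  7.29000e-02 -2.75000e-02
  0.00000e+00]
tool_pos [ 0.4735 -0.2844  0.1148]
tool_rot [ 3.1415 -0.      0.1498]
contact_force [-0.5412 -0.5517  0.0284]
torque [-0.0293  0.1526 -0.0399]
grip_force 0.0
opening 0.0298
```

step_arm --pt "0 -0.05 -0.2 0 0 0 0" --pt "0 -0.05 -0.2 0 0 0 0" --pt "0 -0.05 -0.2 0 0 0 0" --pt "0 -0.05 -0.2 0 0 0 0" --pt "0 -0.05 -0.2 0 0 0 0" --grip_force 30

```text
time: 3.9
tool_pos: [0.473, -0.2865, 0.1147]
tool_rot: [3.141, -0.0, 0.15]
contact_force: [-0.1, -0.6, -0.2]
opening: 0.016
grip_force: 30.0
```

Run:
```python
from h import *
s=observe()
for k in ("tool_pos","tool_rot","contact_force","torque","grip_force","opening"): print(k,np.round(s[k],4))
```

```text
tool_pos [ 0.473  -0.2865  0.1147]
tool_rot [ 3.1414 -0.      0.1498]
contact_force [-0.1319 -0.6371 -0.1779]
torque [-0.1523  0.1733 -0.0343]
grip_force 29.9562
opening 0.016
```

step_arm --pt "0 0 0 0 0 0 0.08" --pt "0 0 0 0 0 0 0.16" --pt "0 0 0 0 0 0 0.24" --pt "0 0 0 0 0 0 0.32" --pt "0 0 0 0 0 0 0.4"

```text
time: 4.32
tool_pos: [0.473, -0.2863, 0.1147]
tool_rot: [-3.141, -0.0, 0.554]
contact_force: [0.2, -0.1, 0.5]
opening: 0.0155
grip_force: 30.0
```

step_arm --pt "0 0 0 0 0 0 0.1" --pt "0 0 0 0 0 0 0.2" --pt "0 0 0 0 0 0 0.3" --pt "0 0 0 0 0 0 0.4" --pt "0 0 0 0 0 0 0.5"

```text
time: 4.73
tool_pos: [0.473, -0.2863, 0.1147]
tool_rot: [-3.142, -0.0, 1.055]
contact_force: [-0.7, 0.2, 0.3]
opening: 0.016
grip_force: 30.0
```

step_arm --pt "0 0 0 0 0 0 0.1" --pt "0 0 0 0 0 0 0.2" --pt "0 0 0 0 0 0 0.3" --pt "0 0 0 0 0 0 0.4" --pt "0 0 0 0 0 0 0.5"

```text
time: 5.15
tool_pos: [0.473, -0.2863, 0.1147]
tool_rot: [3.142, -0.0, 1.555]
contact_force: [0.1, 0.5, -0.7]
opening: 0.016
grip_force: 30.0
```

step_arm --pt "0 0 0 0 0 0 0" --pt "0 0 0 0 0 0 0" --pt "0 0 0 0 0 0 0"

```text
time: 5.4
tool_pos: [0.473, -0.2863, 0.1147]
tool_rot: [3.141, -0.0, 1.547]
contact_force: [0.2, 0.6, -0.2]
opening: 0.0159
grip_force: 30.0
```

step_arm --pt "0 0 0 1 0 0 0" --pt "0 0 0 2.5 0 0 0" --pt "0 0 0 4.5 0 0 0" --pt "0 0 0 7.5 0 0 0" --pt "0 0 0 10 0 0 0"

```text
time: 5.82
tool_pos: [0.4728, -0.2863, 0.2167]
tool_rot: [3.142, -0.0, 1.548]
contact_force: [-0.6, -0.7, -1.2]
opening: 0.0159
grip_force: 30.0
```

step_arm --pt "0 0 1 1 0 0 0" --pt "0 0 3 1 0 0 0" --pt "0 0 6 1 0 0 0" --pt "0 0 9.5 1 0 0 0" --pt "0 0 13 1 0 0 0"

```text
time: 6.23
tool_pos: [0.4721, -0.1545, 0.2242]
tool_rot: [-3.141, -0.001, 1.548]
contact_force: [0.1, -0.2, -0.2]
opening: 0.0163
grip_force: 30.0
```

Run:
```python
from h import *
s=observe();print(s["time"],s["tool_pos"],s["tool_rot"],s["opening"],s["contact_force"])
im=read_camera("scene")
o=cv2.resize(im[60:300,100:380],None,fx=2.5,fy=2.5,interpolation=cv2.INTER_CUBIC)
cv2.imwrite("pics/s2.png",o[...,::-1])
```

```text
6.2333 [ 0.4721317  -0.15448023  0.22423686] [-3.14067582e+00 -8.91618111e-04  1.54756806e+00] 0.01625129897295049 [ 0.05160447 -0.17234866 -0.22826102]
```

View pics/s2.png

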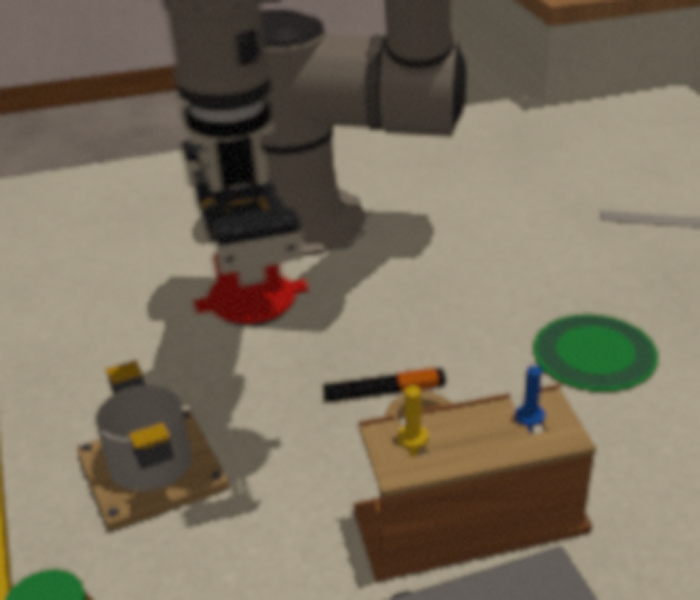

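The lid is held level at crop (250,290) and the pot is open at (140,430). I'll carry the lid over the mat.

step_arm --pt "0 0 3 0 0 0 0" --pt "0 0 6 0 0 0 0" --pt "0 0 9 0 0 0 0" --pt "0 0 12 0 0 0 0" --pt "0 0 15 0 0 0 0"

```text
time: 6.7
tool_pos: [0.4721, -0.0045, 0.2244]
tool_rot: [-3.141, -0.0, 1.549]
contact_force: [0.2, -0.3, -0.4]
opening: 0.0157
grip_force: 30.0
```

step_arm --pt "0 -0.2 3 0 0 0 0" --pt "0 -0.4 6 0 0 0 0" --pt "0 -0.6 9 0 0 0 0" --pt "0 -0.8 12 0 0 0 0" --pt "0 -1 15 0 0 0 0"

```text
time: 7.12
tool_pos: [0.4618, 0.1453, 0.2244]
tool_rot: [-3.141, 0.0, 1.549]
contact_force: [0.8, -0.0, -2.4]
opening: 0.016
grip_force: 30.0
```

step_arm --pt "0 -0.2 3 0 0 0 0" --pt "0 -0.4 6 0 0 0 0" --pt "0 -0.6 9 0 0 0 0" --pt "0 -0.6 12 0 0 0 0" --pt "0 -0.6 12.7 0 0 0 0"

```text
time: 7.53
tool_pos: [0.4556, 0.2744, 0.2242]
tool_rot: [-3.141, -0.001, 1.552]
contact_force: [-0.5, -0.4, -1.4]
opening: 0.0161
grip_force: 30.0
```

step_arm --pt "0 0 0 -3 0 0 0" --pt "0 0 0 -6 0 0 0" --pt "0 0 0 -9 0 0 0" --pt "0 0 0 -12 0 0 0" --pt "0 0 0 -14 0 0 0"

```text
time: 7.95
tool_pos: [0.455, 0.2697, 0.0818]
tool_rot: [-3.138, 0.002, 1.549]
contact_force: [-1.3, -0.3, -1.5]
opening: 0.0157
grip_force: 30.0
```

step_arm --pt "0 0 0 -1 0 0 0" --pt "0 0 0 -2 0 0 0" --pt "0 0 0 -2.5 0 0 0" --pt "0 0 0 -2.5 0 0 0" --pt "0 0 0 -2.5 0 0 0"

```text
time: 8.37
tool_pos: [0.4575, 0.2708, 0.0605]
tool_rot: [3.14, -0.001, 1.55]
contact_force: [0.3, -0.4, -1.7]
opening: 0.0159
grip_force: 30.0
```

step_arm --pt "0 0 0 -0.6 0 0 0" --pt "0 0 0 -1.2 0 0 0" --pt "0 0 0 -1.7 0 0 0" --pt "0 0 0 -1.9 0 0 0" --pt "0 0 0 -1.9 0 0 0"

```text
time: 8.78
tool_pos: [0.4567, 0.2704, 0.0401]
tool_rot: [-3.141, 0.0, 1.55]
contact_force: [-0.4, 0.2, -2.3]
opening: 0.0158
grip_force: 30.0
```

step_arm --pt "0 0 0 0 0 0 0" --pt "0 0 0 -0.1 0 0 0" --pt "0 0 0 -0.2 0 0 0" --pt "0 0 0 -0.2 0 0 0" --pt "0 0 0 -0.2 0 0 0"

```text
time: 9.2
tool_pos: [0.4573, 0.2707, 0.0397]
tool_rot: [3.141, -0.0, 1.55]
contact_force: [-1.5, -0.9, 6.5]
opening: 0.0159
grip_force: 30.0
```

step_arm --pt "0.5 0 0 0 0 0 0" --pt "0.5 0 0 0 0 0 0" --pt "0.5 0 0 0 0 0 0" --pt "0.5 0 0 0 0 0 0" --pt "0.5 0 0 0 0 0 0"

```text
time: 9.62
tool_pos: [0.457, 0.2706, 0.0387]
tool_rot: [3.142, 0.0, 1.55]
contact_force: [0.1, 0.5, 0.4]
opening: 0.0434
grip_force: 0.0
```

step_arm --pt "0.5 0 0 0 0 0 0" --pt "0.5 0 0 0 0 0 0" --pt "0.5 0 0 1 0 0 0" --pt "0.5 0 0 3 0 0 0" --pt "0.5 0 0 6 0 0 0"

```text
time: 10.03
tool_pos: [0.4555, 0.2699, 0.098]
tool_rot: [-3.137, 0.002, 1.55]
contact_force: [0.4, -0.1, -0.4]
opening: 0.0457
grip_force: 0.0
```

step_arm --pt "0.5 0 0 4 0 0 0" --pt "0.5 0 0 8 0 0 0" --pt "0.5 0 0 12 0 0 0" --pt "0.5 0 0 16 0 0 0" --pt "0.5 0 0 18 0 0 0"

```text
time: 10.45
tool_pos: [0.4579, 0.271, 0.285]
tool_rot: [3.134, -0.003, 1.55]
contact_force: [0.2, 0.9, 0.2]
opening: 0.0461
grip_force: 0.0
```

Run:
```python
from h import *
s=observe();print(s["time"],s["tool_pos"],s["tool_rot"],s["opening"],s["contact_force"],s["qpos"])
a,b=read_camera("scene"),read_camera("top")
o=np.hstack([cv2.resize(a[100:300,200:380],None,fx=2,fy=2),cv2.resize(b[130:330,120:320],None,fx=2,fy=2)])
cv2.imwrite("pics/s3.png",o[...,::-1])
for c in blobs(b,(0,150,60),(6,255,255),(150,210,225,290)): print(cv2.minAreaRect(c),onz("top",*cv2.minAreaRect(c)[0],.02))
```

```text
10.45 [0.45792623 0.27102809 0.28500222] [ 3.13406455 -0.00325649  1.54992437] 0.04607072418690785 [0.22706641 0.94320043 0.18080123] [ 3.90352853e-01  3.11842819e-01  1.40599257e+00 -2.45766499e-05
  1.41555505e+00  4.11240763e-01]
((180.25001525878906, 250.25003051757812), (31.819805145263672, 31.11269760131836), 45.0) [0.45957385 0.2700317  0.02      ]
```

View pics/s3.png

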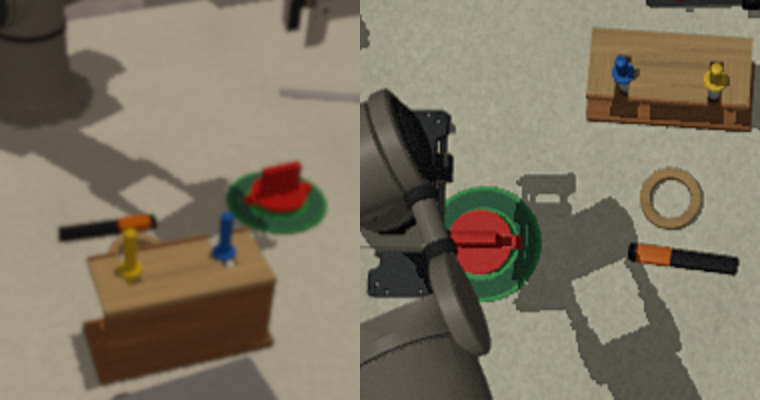

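The lid sits knob up in the middle of the mat, at crop (275,190) left and (480,242) right. Next I'll go above the blue brush.

step_arm --pt "0.7 2.5 -2.5 -0.5 0 0 0" --pt "0.7 5 -5 -1 0 0 0" --pt "0.7 7.5 -7.5 -1.5 0 0 0" --pt "0.7 10 -10 -2 0 0 0" --pt "0.7 12.5 -12.5 -2 0 0 0"

```text
time: 10.97
tool_pos: [0.5819, 0.1442, 0.2568]
tool_rot: [-3.138, 0.0, 1.55]
contact_force: [0.2, 0.7, 0.0]
opening: 0.0638
grip_force: 0.0
```

step_arm --pt "0.7 2.5 -2.5 0 0 0 0" --pt "0.7 5 -5 0 0 0 0" --pt "0.7 7 -7 0 0 0 0" --pt "0.7 7.9 -7.8 0 0 0 0" --pt "0.7 7.9 -7.8 0 0 0 0"

```text
time: 11.38
tool_pos: [0.662, 0.0648, 0.2566]
tool_rot: [-3.139, 0.001, 1.546]
contact_force: [-0.6, -0.1, -0.4]
opening: 0.0639
grip_force: 0.0
```

step_arm --pt "0.7 0 0 0 0 0 0" --pt "0.7 0 0 0 0 0 0" --pt "0.7 0 0 0 0 0 0"

```text
time: 11.63
tool_pos: [0.6602, 0.0688, 0.2589]
tool_rot: [-3.141, -0.0, 1.551]
contact_force: [0.2, 0.3, 0.1]
opening: 0.0639
grip_force: 0.0
```

Run:
```python
from h import *
s=observe();print(s["time"],s["tool_pos"],s["tool_rot"],s["opening"],s["contact_force"],s["qpos"])
a=read_camera("scene")
cv2.imwrite("pics/s4.png",cv2.resize(a[110:310,200:400],None,fx=3,fy=3,interpolation=cv2.INTER_CUBIC)[...,::-1])
for c in blobs(a,(105,120,40),(125,255,255),(290,190,335,245)): print(cv2.contourArea(c),cv2.boundingRect(c))
print(proj("scene",(.661,.068,.185)),proj("scene",(.661,.068,.128)))
```

```text
11.6333 [0.66015507 0.06877349 0.25888696] [-3.14120786e+00 -1.83926178e-04  1.55121886e+00] 0.06392799841825551 [0.19042683 0.27060969 0.10086864] [-1.16500251e-02  5.92552340e-01  1.02935894e+00  1.87211664e-04
  1.52006470e+00  7.91787232e-03]
99.5 (307, 207, 10, 23)
(np.float64(314.20454376559684), np.float64(207.6297494965054)) (np.float64(312.46998161587976), np.float64(225.69552307313842))
```

View pics/s4.png

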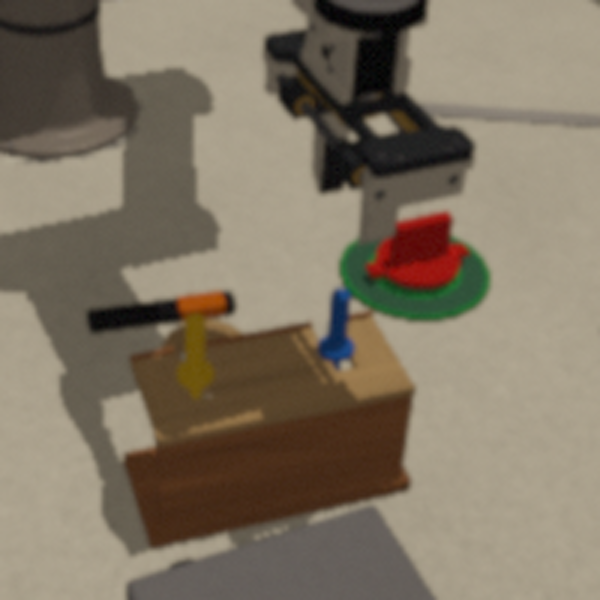

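The handle top at crop (341,292), i.e. pixel (313.7,207.3), agrees with the predicted (314.2,207.6), so the estimate holds. I'll descend and grip.

step_arm --pt "0.7 0 0 -3 0 0 0" --pt "0.7 0 0 -6 0 0 0" --pt "0.7 0 0 -9 0 0 0" --pt "0.7 0 -0.1 -11 0 0 0" --pt "0.7 0 -0.1 -11.9 0 0 0"

```text
time: 12.1
tool_pos: [0.6588, 0.0674, 0.1366]
tool_rot: [-3.136, 0.0, 1.551]
contact_force: [-1.1, -0.4, -1.3]
opening: 0.0643
grip_force: 0.0
```

step_arm --pt "0.7 0 0 0 0 0 0" --pt "0.7 0 0 0 0 0 0" --pt "0.3 0 0 0 0 0 0" --pt "0.3 0 0 0 0 0 0" --pt "0.3 0 0 0 0 0 0" --grip_force 15

```text
time: 12.52
tool_pos: [0.6617, 0.0666, 0.1414]
tool_rot: [3.139, 0.0, 1.55]
contact_force: [-0.6, -0.2, 0.3]
opening: 0.0492
grip_force: 0.0
```

step_arm --pt "0 0 0 0 0 0 0" --pt "0 0 0 0 0 0 0" --pt "0 0 0 0 0 0 0" --pt "0 0 0 0 0 0 0" --pt "0 0 0 0 0 0 0"

```text
time: 12.93
tool_pos: [0.661, 0.0666, 0.1397]
tool_rot: [-3.142, 0.0, 1.55]
contact_force: [-1.2, 0.5, -0.1]
opening: 0.0157
grip_force: 14.3
```

step_arm --pt "0 0 0 0 0 0 0" --pt "0 0 0 0 0 0 0" --pt "0 0 0 0 0 0 0"

```text
time: 13.18
tool_pos: [0.661, 0.0666, 0.1397]
tool_rot: [3.141, 0.0, 1.55]
contact_force: [-0.0, 0.5, 0.6]
opening: 0.0156
grip_force: 15.0
```

step_arm --pt "0 0 0 0.4 0 0 0" --pt "0 0 0 0.9 0 0 0" --pt "0 0 0 1.4 0 0 0" --pt "0 0 0 1.6 0 0 0" --pt "0 0 0 1.6 0 0 0"

```text
time: 13.6
tool_pos: [0.6615, 0.0666, 0.1569]
tool_rot: [3.14, -0.0, 1.55]
contact_force: [-0.2, 0.1, -0.1]
opening: 0.0157
grip_force: 15.0
```

step_arm --pt "0 -1 0.1 0 0 0 0" --pt "0 -3 0.3 0 0 0 0" --pt "0 -5 0.45 0 0 0 0" --pt "0 -7.5 0.7 0 0 0 0" --pt "0 -9 0.8 0 0 0 0"

```text
time: 14.02
tool_pos: [0.5687, 0.0749, 0.1556]
tool_rot: [-3.14, -0.0, 1.55]
contact_force: [0.6, 0.4, -0.4]
opening: 0.0156
grip_force: 15.0
```

step_arm --pt "0 0 0 0 0 0 0" --pt "0 0 0 0 0 0 0" --pt "0 0 0 2 0 0 0" --pt "0 0 0 5 0 0 0" --pt "0 0 0 8 0 0 0"

```text
time: 14.43
tool_pos: [0.5717, 0.0743, 0.236]
tool_rot: [-3.14, 0.0, 1.549]
contact_force: [0.7, 1.0, 0.7]
opening: 0.0156
grip_force: 15.0
```

step_arm --pt "0 0 -1 2 0 0 0" --pt "0 0 -3 3 0 0 0" --pt "0 0 -6 3 0 0 0" --pt "0 0 -9 3 0 0 0" --pt "0 0 -12 3 0 0 0"

```text
time: 14.85
tool_pos: [0.5721, -0.0469, 0.2662]
tool_rot: [3.14, 0.0, 1.55]
contact_force: [-0.2, 0.4, -1.6]
opening: 0.0158
grip_force: 15.0
```

Run:
```python
from h import *
s=observe();print(s["time"],s["tool_pos"],s["tool_rot"],s["opening"],s["contact_force"],s["qpos"])
a=read_camera("scene")
cv2.imwrite("pics/s5.png",cv2.resize(a[80:310,120:400],None,fx=2.5,fy=2.5,interpolation=cv2.INTER_CUBIC)[...,::-1])
```

```text
14.85 [ 0.57213091 -0.04689072  0.26616508] [3.13981125e+00 4.31096403e-04 1.55037645e+00] 0.015818247353074924 [-0.18686731  0.42241312 -1.55595646] [-2.15217271e-01  4.06647412e-01  1.31651216e+00 -7.90572387e-05
  1.41660192e+00 -1.94785708e-01]
```

View pics/s5.png

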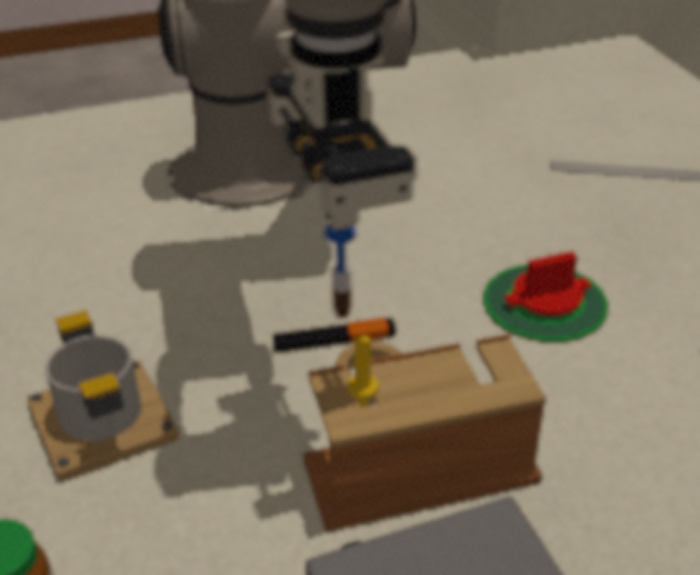

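The brush is held upright at crop (340,270), its notch is empty, and the rest of the scene is unchanged. I'll go to the pot and dip.

step_arm --pt "0 -1 -2.4 0 0 0 0" --pt "0 -2 -4.8 0 0 0 0" --pt "0 -3 -7.2 0 0 0 0" --pt "0 -4 -9.6 0 0 0 0" --pt "0 -5 -12 0 0 0 0"

```text
time: 15.32
tool_pos: [0.5214, -0.167, 0.2658]
tool_rot: [3.141, 0.0, 1.55]
contact_force: [-0.4, -0.6, -0.0]
opening: 0.0157
grip_force: 15.0
```

step_arm --pt "0 -1.3 -3 0 0 0 0" --pt "0 -2.6 -6 0 0 0 0" --pt "0 -3.8 -9.2 0 0 0 0" --pt "0 -4.6 -11.4 0 0 0 0" --pt "0 -4.9 -12.1 0 0 0 0"

```text
time: 15.73
tool_pos: [0.4715, -0.2904, 0.2656]
tool_rot: [3.141, 0.002, 1.546]
contact_force: [-0.9, 0.6, 0.3]
opening: 0.0158
grip_force: 15.0
```

step_arm --pt "0 0 0 0 0 0 0" --pt "0 0 0 -2 0 0 0" --pt "0 0 0 -5 0 0 0" --pt "0 0 0 -8 0 0 0" --pt "0 0 0 -11.2 0 0 0"

```text
time: 16.15
tool_pos: [0.4734, -0.2854, 0.1532]
tool_rot: [3.139, 0.001, 1.551]
contact_force: [1.5, -0.3, -0.9]
opening: 0.0156
grip_force: 15.0
```

step_arm --pt "0 0 0 0 0 0 0" --pt "0 0 0 0 0 0 0" --pt "0 0 0 0 0 0 0" --pt "0 0 0 0 0 0 0" --pt "0 0 0 0 0 0 0"

```text
time: 16.57
tool_pos: [0.4731, -0.2869, 0.1558]
tool_rot: [3.138, 0.002, 1.55]
contact_force: [0.2, 0.5, -0.5]
opening: 0.0156
grip_force: 15.0
```

Run:
```python
from h import *
a=read_camera("scene")
cv2.imwrite("pics/s6.png",cv2.resize(a[130:300,90:290],None,fx=3,fy=3,interpolation=cv2.INTER_CUBIC)[...,::-1])
```

```text
(no output)
```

View pics/s6.png

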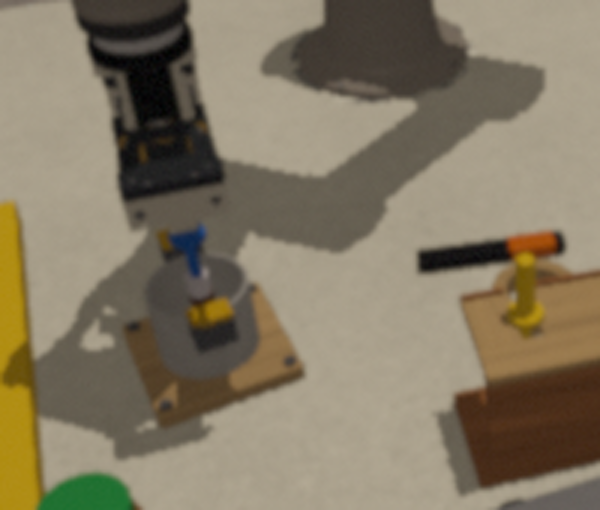

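The head is in the pot, with the stem at crop (195,265) and the ferrule below the rim. I'll dip a little deeper, then return along the same path.

step_arm --pt "0 0 0 -0.4 0 0 0" --pt "0 0 0 -0.7 0 0 0" --pt "0 0 0 -0.7 0 0 0" --pt "0 0 0 -0.7 0 0 0" --pt "0 0 0 -0.7 0 0 0"

```text
time: 17.03
tool_pos: [0.472, -0.2864, 0.1467]
tool_rot: [-3.142, -0.0, 1.55]
contact_force: [0.1, -0.8, -0.0]
opening: 0.0158
grip_force: 15.0
```

step_arm --pt "0 0 0 1.5 0 0 0" --pt "0 0 0 4 0 0 0" --pt "0 0 0 7.5 0 0 0" --pt "0 0 0 10.5 0 0 0" --pt "0 0 0 11.9 0 0 0"

```text
time: 17.45
tool_pos: [0.473, -0.2872, 0.2701]
tool_rot: [3.137, 0.004, 1.55]
contact_force: [0.3, -0.7, 0.3]
opening: 0.0156
grip_force: 15.0
```

step_arm --pt "0 0.8 2 0 0 0 0" --pt "0 1.8 4.4 0 0 0 0" --pt "0 2.8 7 0 0 0 0" --pt "0 3.9 9.6 0 0 0 0" --pt "0 4.9 12.1 0 0 0 0"

```text
time: 17.87
tool_pos: [0.5213, -0.1642, 0.2659]
tool_rot: [3.141, -0.0, 1.549]
contact_force: [0.9, -0.6, -0.6]
opening: 0.0158
grip_force: 15.0
```

step_arm --pt "0 1 2.4 0 0 0 0" --pt "0 2 4.8 0 0 0 0" --pt "0 3 7.2 0 0 0 0" --pt "0 4 9.6 0 0 0 0" --pt "0 5 12 0 0 0 0"

```text
time: 18.28
tool_pos: [0.5713, -0.0442, 0.2658]
tool_rot: [3.141, 0.0, 1.55]
contact_force: [0.6, 0.4, -0.2]
opening: 0.0155
grip_force: 15.0
```

step_arm --pt "0 0 3 -1 0 0 0" --pt "0 0 6 -2 0 0 0" --pt "0 0 9 -3 0 0 0" --pt "0 0 11.2 -3 0 0 0" --pt "0 0 12 -3 0 0 0"

```text
time: 18.7
tool_pos: [0.5704, 0.0777, 0.2351]
tool_rot: [-3.14, -0.001, 1.553]
contact_force: [0.1, 0.7, -0.9]
opening: 0.0158
grip_force: 15.0
```

step_arm --pt "0 0 0 -1.5 0 0 0" --pt "0 0 0 -4 0 0 0" --pt "0 0 0 -6.5 0 0 0" --pt "0 0 0 -8 0 0 0" --pt "0 0 0 -8 0 0 0"

```text
time: 19.12
tool_pos: [0.5692, 0.0739, 0.1525]
tool_rot: [-3.135, 0.0, 1.549]
contact_force: [-0.0, -0.1, -0.3]
opening: 0.0157
grip_force: 15.0
```

step_arm --pt "0 0 0 0 0 0 0" --pt "0 0 0 0 0 0 0" --pt "0 0 0 0 0 0 0"

```text
time: 19.37
tool_pos: [0.572, 0.0743, 0.1574]
tool_rot: [3.138, 0.0, 1.55]
contact_force: [-0.3, -0.0, 0.1]
opening: 0.0157
grip_force: 15.0
```

Run:
```python
from h import *
s=observe();print(s["time"],s["tool_pos"],s["tool_rot"],s["contact_force"],s["grip_force"])
a=read_camera("scene")
cv2.imwrite("pics/s7.png",cv2.resize(a[130:290,230:380],None,fx=3.6,fy=3.6,interpolation=cv2.INTER_CUBIC)[...,::-1])
```

```text
19.3667 [0.57201548 0.07431744 0.15741154] [3.13846739e+00 3.10793865e-05 1.54952718e+00] [-0.33735388 -0.02671777  0.10148043] 14.999402314424515
```

View pics/s7.png

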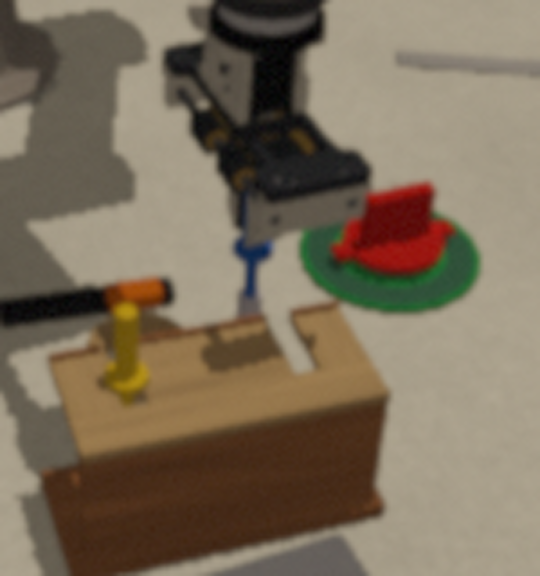

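The brush is upright in front of its notch, with the stem at crop (250,275) and the notch at (290,340). I'll reverse the exit.

step_arm --pt "0 1 -0.1 0 0 0 0" --pt "0 2.5 -0.2 0 0 0 0" --pt "0 4 -0.35 0 0 0 0" --pt "0 5.5 -0.5 0 0 0 0" --pt "0 7 -0.6 0 0 0 0"

```text
time: 19.83
tool_pos: [0.6421, 0.0684, 0.157]
tool_rot: [3.14, 0.0, 1.55]
contact_force: [-0.0, 0.6, -1.0]
opening: 0.0156
grip_force: 15.0
```

step_arm --pt "0 1 -0.1 0 0 0 0" --pt "0 1.7 -0.2 0 0 0 0" --pt "0 2 -0.2 0 0 0 0" --pt "0 2 -0.2 0 0 0 0" --pt "0 2 -0.2 0 0 0 0"

```text
time: 20.25
tool_pos: [0.6607, 0.0666, 0.1559]
tool_rot: [-3.141, 0.0, 1.55]
contact_force: [-0.5, -0.3, -0.1]
opening: 0.0157
grip_force: 15.0
```

step_arm --pt "0 0 0 -0.5 0 0 0" --pt "0 0 0 -1 0 0 0" --pt "0 0 0 -1.4 0 0 0" --pt "0 0 0 -1.6 0 0 0" --pt "0 0 0 -1.6 0 0 0"

```text
time: 20.67
tool_pos: [0.6606, 0.0667, 0.1397]
tool_rot: [-3.141, -0.0, 1.55]
contact_force: [-1.6, 0.7, 1.8]
opening: 0.0156
grip_force: 15.0
```

step_arm --pt "0 0 0 0 0 0 0" --pt "0 0 0 0 0 0 0" --pt "0 0 0 0 0 0 0"

```text
time: 20.92
tool_pos: [0.6609, 0.0666, 0.1397]
tool_rot: [-3.142, -0.0, 1.55]
contact_force: [-1.5, -0.7, 2.3]
opening: 0.0156
grip_force: 15.0
```

Back at the same height with light contact. Now I'll release and retreat upwards.

step_arm --pt "0.3 0 0 0 0 0 0" --pt "0.5 0 0 0 0 0 0" --pt "0.6 0 0 0 0 0 0" --pt "0.6 0 0 0 0 0 0" --pt "0.6 0 0 0 0 0 0"

```text
time: 21.33
tool_pos: [0.6611, 0.0665, 0.1397]
tool_rot: [3.141, 0.0, 1.55]
contact_force: [-1.2, 0.1, 0.5]
opening: 0.0445
grip_force: 0.0
```

step_arm --pt "0.6 0 0 0 0 0 0" --pt "0.6 0 0 1 0 0 0" --pt "0.6 0 0 3 0 0 0" --pt "0.6 0 0 6 0 0 0" --pt "0.6 0 0 9 0 0 0"

```text
time: 21.75
tool_pos: [0.6606, 0.0666, 0.2309]
tool_rot: [-3.14, -0.0, 1.55]
contact_force: [-0.5, -0.9, -0.5]
opening: 0.0551
grip_force: 0.0
```

step_arm --pt "0.6 -2 0 3 0 0 0" --pt "0.6 -5 0 4 0 0 0" --pt "0.6 -8 0 4 0 0 0" --pt "0.6 -11 0 4 0 0 0" --pt "0.6 -14 0 4 0 0 0"

```text
time: 22.17
tool_pos: [0.5196, 0.0666, 0.2708]
tool_rot: [3.14, 0.0, 1.55]
contact_force: [1.1, -0.3, 0.1]
opening: 0.0553
grip_force: 0.0
```

step_arm --pt "0.6 0 0 0 0 0 0" --pt "0.6 0 0 0 0 0 0" --pt "0.6 0 0 0 0 0 0" --pt "0.6 0 0 0 0 0 0" --pt "0.6 0 0 0 0 0 0"

```text
time: 22.58
tool_pos: [0.522, 0.0665, 0.2696]
tool_rot: [3.141, 0.0, 1.55]
contact_force: [-0.5, 0.8, 0.5]
opening: 0.055
grip_force: 0.0
```

Run:
```python
from h import *
s=observe();print(s["time"],s["tool_pos"],s["contact_force"])
a=read_camera("scene")
for c in blobs(a,(105,120,40),(125,255,255),(290,190,335,245)): print(cv2.contourArea(c),cv2.boundingRect(c))
cv2.imwrite("pics/s8.png",cv2.resize(a[130:310,90:390],None,fx=2.5,fy=2.5,interpolation=cv2.INTER_CUBIC)[...,::-1])
```

```text
22.5833 [0.52203032 0.06648331 0.26963579] [-0.54851051  0.78830671  0.48954943]
99.5 (307, 207, 10, 24)
```

View pics/s8.png

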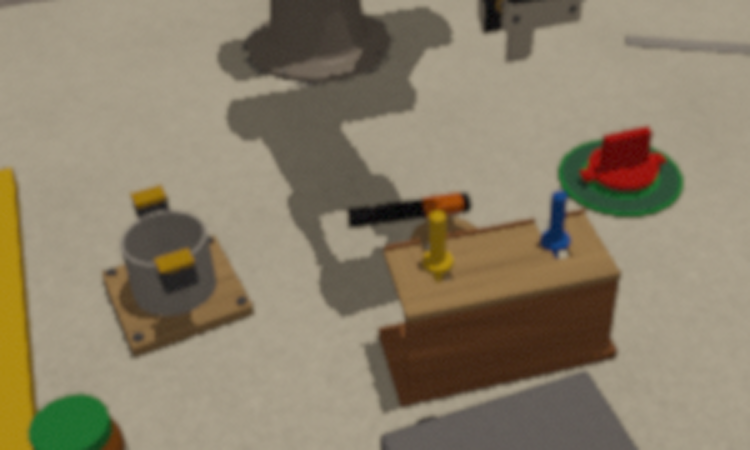

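The blue brush hangs upright at crop (558,225), in the same pixels as before. The lid is on the mat at (625,165), and nothing else has moved.

```bash
python3 -c "
from cell import *
print(hand_in())"
```

```text
the job is handed in; nothing more can be done
None
```

The job is handed in, with no verdict returned: the lid lies knob up on the green mat, the blue brush was dipped and hangs upright back in its notch, and the last camera picture shows nothing else moved.

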